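Pack the refractometer into its case and shut the lid

ROBOT

A 7-joint arm with a two-finger parallel gripper is mounted at the origin on a cart in front of the work surface, level with it; the furniture and walls round the work are solid. World frame = base frame: x ahead of the robot, y to its left, z up, the work surface at z = 0. Lengths are in m, angles in rad, forces in N, time in s.
With the tool pointing down it reaches from about 0.4 to 0.85 m from the base axis. Payload 10.4 kg.
Tool frame: the origin (TCP) lies at the very end of the fingers, on their centre line; the grasp point (between the pads) lies manip.hold_point_z behind it (manip.hold_point_z is the distance from the TCP to the grasp point, in m); z points along the fingers, y is the direction in which the jaws open and shut (so a half turn about z gives the same grasp; the last joint's range is limited). The gripper opens to 85 mm and grips with 20 to 120 N. Pads are 22 mm wide; open, the fingers measure 114 mm over their backs; the gripper's body (76 mm by 85 mm) begins 54 mm behind the grasp point. The pads swing forward as they close: fully open they stand 13 mm farther back than shut.
Start: joints at [1.197, 0.332, -0.065, 1.46, 0.022, 1.35, -0.088], TCP at [0.215, -0.587, 0.231] pointing down, gripper open.
Joint ranges: [-2.6, 2.6], [-0.5, 2.12], [-1.47, 1.34], [0.16, 2.42], [-1.27, 4.41], [0.06, 2.06], [-2.6, 2.6]. Speed limits (rad/s): [2.22, 2.22, 2.79, 2.79, 3.14, 3.14, 3.14].

INTERFACE

Orientations are given as a unit quaternion [x, y, z, w].
In Python, from workcell import manip gives the robot as it stands.
- The arm moves only by the tool jog_arm, never from a script. Its arguments are lists of equal length, an entry for each row: "translation": the shift along the world's x, y, z in mm, a list of three; "turn": the turn about the world's z in degrees. In form: {"translation": [[x, y, z], ...], "turn": [turn, ...]}. A call has 1 to 12 rows; each row is the pose to reach, as a shift and turn from the pose measured when the call began; what a row does not reach only later rows make up. A row lasts 1/12 s, in which the tool goes at most 41.7 mm and 7.16 degrees, less where a joint would pass 70% of its speed; a pose out of reach is approached as far as the arm can. A call with a gripper value outside its range is refused whole. "grip" is the finger opening in mm, from 0 to 85.4, set as the call begins (left out, the last holds). The fingers move at their own pace and stop on an object; "grip_force" is the grip in N (left out, the last holds). Time passes only in rows, so rows that repeat a pose let the fingers close. It gives the time, the measured TCP pose, the force and the opening at its end, in the units of the state.
- manip.get_obs(): the state, without advancing time (a new reading comes with each control period).
- manip.camera(name): name is "scene" or "top"; returns a dict with "frame" (400x640x3 uint8, red, green, blue), "mtx" (3x3 intrinsics, pixels), "k1" (the pictures are not rectified: a ray, as slopes to the right and down, at radius r is drawn at 1 + k1 r^2 times it, then the intrinsics apply), "pose" (4x4, takes a point from camera to world coordinates). Camera axes: x right, y down, z forward; pixel columns grow to the right and rows downward; lengths in m; the calibration is good to about 2 mm. A picture is of the moment at which its call begins. There is no depth.
- manip.hand_in(): hands the job in, once; it reports no verdict.
Trained networks look in a picture, given as the dict that the camera call returned (one of the last four; its "shot" number tells which), for a name from the list of things; names that differ only in an ending like _2 or _b are one class to them, and where a whole thing is asked for, a point or a joint stands for the part that bears it (a point fixed in the world has none). Each returns a list of dicts, best first, with "confidence" (0 to 1); they miss things now and then, are a little off and sometimes report something else, mostly with a low value. They report only what shows in the picture. A call takes as long as a camera call.
- manip.outline_of(picture, label): "mask" (400x640 bool, what is visible of it) and "extent" ([left, top, right, bottom] in pixels, round what is visible of it).
- manip.pinpoint(picture, label): "at" ([column, row] in pixels: a listed point, or the origin of a listed thing).
The state is a dict: "clock": time; "joint_pos": joint angles; "joint_velocities": joint speeds; "tau": joint torques, N m; "position": TCP position; "ee_rot": TCP orientation; "ft_force": force on the tool from outside, world axes, zero at the start; "torque": the same for the moment, N m; "grip_width": opening from 0.0 (shut) to 1.0 (fully open).
Only numpy, scipy, OpenCV 4.12 (cv2) and the standard library are available. Lean on these libraries where they do the work, as an engineer would, in place of code of your own. Each camera call takes 0.05 s, during which the arm holds its last target. There are 200 camera calls.

TASK

Pack the hand refractometer away: first take out the date stamp that someone stood in the open instrument case and stand it upright on the table. Then lay the refractometer gently lengthwise in the case's cradle, either way round, so that nothing stands above the rim, let go of it, and close the lid fully. Leave the tape roll, the beaker and the ferrule cap where they are.

Things in the scene. Friction and masses are not known exactly. Their poses are not given: they have to be found in the camera images.
- case: Grey plastic instrument case fixed to the table, lid open at the far side. Base 122 (x) by 188 (y) by 47 mm high, walls 5 mm, floor 6 mm thick. Origin at the centre of its underside on the table; z up, y along its long side, +x towards the hinge. Its yaw is up to 0.2 either way. The tall can seamer stands just behind it, from x = 0.57 on: keep the arm clear. The table in front of that is free.
- cradle_center (a point): Where the refractometer's centre must lie: 12 mm towards the case's -x from its middle, 29 mm above its underside; axes as the case's. The cradle is two black ribs across the case, 10 mm thick, 34 mm either side of this point along y; seats 15 mm above the underside in bevelled notches 34 mm wide, cheeks to 30 mm. 58 mm free between the ribs. End walls 89 mm away along y.
- case_hinge (a point): Middle of the lid's hinge line, on the far top rim of the case, 61 mm from the case's middle along its +x and 47 mm above its underside; the hinge line runs along the case's y.
- case_lid (a joint): Lid angle in rad: 0 shut flat on the rim, about 1.57 upright, 2.0 its stop, leaning back away from the robot; starts between 1.45 and 1.65. The hinge is stiff (about 0.14 N m): the lid stays where it is left and is pushed shut.
- lid_edge (a point): Middle of the lid's free edge, on its outer face (the face on top when shut). The lid is a plate 122 mm from the hinge to the free edge, 188 mm along the hinge, 8 mm thick.
- date_stamp_center (a point): Centre (35 mm above its foot) of the hand stamp: black block foot 34 x 34 x 20 mm with a red knob above it, 70 mm high in all, the knob up to 26 mm thick. It starts upright on the case's floor between the cradle ribs, 25 mm above the rim; z up when upright.
- refractometer_center (a point): Centre of the hand refractometer, a black and pale round tube 160 mm long along its y, 27 mm thick (29 mm at most) in the middle 95 mm, thinner towards the ends. It lies on the table to the right of the case with this point 14 mm up, and can roll.
- refractometer_end_a (a point): Centre of one end of the refractometer, 79 mm from its centre along its -y.
- refractometer_end_b (a point): Centre of the other end of the refractometer, 79 mm from its centre along its +y.
- tape_roll_center (a point): Bystander: centre of a roll of packing tape lying flat, 101 mm across, 48 mm high.
- beaker_center (a point): Bystander: centre of a clear sample beaker standing on the table at the left, 56 mm across, 79 mm high.
- ferrule_cap_center (a point): Bystander: centre of a flat steel ferrule cap on the table, 50 mm across, 10 mm high.

How it is judged:
On the way, in this order (a step that is already met when the one before it is completed fails the run):
1. the date stamp stands upright on the table, released (height (world z) of date_stamp_center between 0.03 and 0.039 m and angle between date_stamp_center's own z axis and vertical below 0.12 rad and contact force between date_stamp and the fingers below 0.1 N and value of joint case_lid above 0.5 rad), for 0.2 s.
2. the refractometer lies in the cradle, below the rim and released, with the lid still open (x of refractometer_center in the frame of cradle_center between -0.006 and 0.006 m and y of refractometer_center in the frame of cradle_center between -0.01 and 0.01 m and z of refractometer_center in the frame of cradle_center between -0.005 and 0.005 m and angle between the y axis of refractometer_center and the y axis of cradle_center, either way round below 0.12 rad and z of each of refractometer_end_a, refractometer_end_b in the frame of cradle_center below 0.007 m and contact force between refractometer and the fingers below 0.1 N and value of joint case_lid above 0.5 rad), for 0.2 s.
At the end, for the whole second after the job is handed in: Lid shut to 0.04 rad; refractometer in the cradle: centre within 6 mm across, 10 mm along, 5 mm in height of the cradle centre, within 0.12 rad of lengthwise, each end at most 7 mm above that centre; date stamp upright (within 0.12 rad) on the table (value of joint case_lid below 0.04 rad and x of refractometer_center in the frame of cradle_center between -0.006 and 0.006 m and y of refractometer_center in the frame of cradle_center between -0.01 and 0.01 m and z of refractometer_center in the frame of cradle_center between -0.005 and 0.005 m and angle between the y axis of refractometer_center and the y axis of cradle_center, either way round below 0.12 rad and z of each of refractometer_end_a, refractometer_end_b in the frame of cradle_center below 0.007 m and height (world z) of date_stamp_center between 0.03 and 0.039 m and angle between date_stamp_center's own z axis and vertical below 0.12 rad); the robot touches nothing.
It fails at once if the tape roll was moved by more than 30 mm (distance of tape_roll_center from where it was at the start of the episode above 0.03 m).
It fails at once if the beaker was moved by more than 30 mm (distance of beaker_center from where it was at the start of the episode above 0.03 m).
It fails at once if the ferrule cap was moved by more than 30 mm (distance of ferrule_cap_center from where it was at the start of the episode above 0.03 m).
It fails at once if the refractometer was set down hard on the case (over 40 N) (contact force between refractometer and case above 40 N).
It fails at once if the refractometer was dropped or knocked (faster than 0.7 m/s while not held) (linear speed of refractometer above 0.7 m/s and contact force between refractometer and the fingers below 0.1 N).
It also fails if it takes over 64 s, if anything falls off the work surface, if the arm or the gripper's body presses on something with over 40 N, if the wrist force passes 120 N, or if a joint passes its speed limit or range.

## Working session

There is one attempt and no reset: what is moved stays moved. The work goes in short steps, Python scripts to look and compute and a tool call to move; the robot and the scene stay as the last step left them, time stands still between calls to the robot, and variables do not carry over. Pictures are saved under pics/ and viewed, about 8 in all and at most 12, crops included, and the job is handed in when it is done.

Besides the shell and the picture viewer there is one more tool, called after "Emit:" in YAML: its name, and indented under it one key for each argument. jog_arm: Moves the arm, as the interface text tells. Its arguments: {"type":"object","properties":{"translation":{"type":"array"},"turn":{"type":"array"},"grip":{"type":"number"},"grip_force":{"type":"number"}},"required":["translation","turn"]}

```bash
mkdir -p pics; cat > h.py <<'E'
import numpy as np, cv2
from workcell import manip
def und(c,px):
    K=np.array(c["mtx"]);u=np.array([(px[0]-K[0,2])/K[0,0],(px[1]-K[1,2])/K[1,1]])
    s=u.copy()
    for _ in range(30): s=u/(1+c["k1"]*(s@s))
    return s
def ray(c,px):
    s=und(c,px);P=np.array(c["pose"]);d=P[:3,:3]@np.array([s[0],s[1],1]);return P[:3,3],d/np.linalg.norm(d)
def atz(c,px,z):
    o,d=ray(c,px);return o+d*(z-o[2])/d[2]
def tri(rs):
    A=0;b=0
    for o,d in rs:
        M=np.eye(3)-np.outer(d,d);A=A+M;b=b+M@o
    X=np.linalg.solve(A,b);return X,[float(np.linalg.norm((np.eye(3)-np.outer(d,d))@(X-o))) for o,d in rs]
def proj(c,X):
    P=np.array(c["pose"]);p=P[:3,:3].T@(np.array(X)-P[:3,3]);s=p[:2]/p[2];s=s*(1+c["k1"]*(s@s));K=np.array(c["mtx"])
    return np.array([K[0,0]*s[0]+K[0,2],K[1,1]*s[1]+K[1,2]])
def save(c,n,box=None,sc=1):
    f=c["frame"][:,:,::-1]
    if box: f=f[box[1]:box[3],box[0]:box[2]]
    cv2.imwrite("pics/"+n,cv2.resize(f,None,fx=sc,fy=sc))
E
python3 - <<'E'
from h import *
np.set_printoptions(precision=4,suppress=True)
a=manip.camera("scene");b=manip.camera("top")
save(a,"s0.png");save(b,"t0.png")
for c in (a,b): print(np.array(c["pose"]),c["mtx"],c["k1"])
print(manip.hold_point_z,manip.get_obs())
for n in ["case","cradle_center","case_hinge","lid_edge","date_stamp_center","refractometer_center","refractometer_end_a","refractometer_end_b","tape_roll_center","beaker_center","ferrule_cap_center"]:
    R=[]
    for c in (a,b):
        r=manip.pinpoint(c,n);print(n,[(np.round(q["at"],1).tolist(),round(q["confidence"],2)) for q in r[:3]])
        if r:R.append(ray(c,r[0]["at"]))
    if len(R)==2:print("   ",*tri(R))
E
```

```text
[[-0.8321 -0.2509  0.4946 -0.1208]
 [-0.5546  0.3817 -0.7394  1.0048]
 [-0.0033 -0.8896 -0.4568  0.7015]
 [ 0.      0.      0.      1.    ]] [[462.7088   0.     321.2777]
 [  0.     462.7088 194.67  ]
 [  0.       0.       1.    ]] -0.10251949679542893
[[ 0.0077 -0.9843  0.1762  0.3427]
 [-0.9998 -0.0039  0.0219  0.0035]
 [-0.0208 -0.1763 -0.9841  1.1447]
 [ 0.      0.      0.      1.    ]] [[416.7242   0.     326.6136]
 [  0.     416.7242 199.7286]
 [  0.       0.       1.    ]] -0.025855619843833152
0.0187 {'clock': 0.1, 'joint_pos': array([ 1.1974,  0.3328, -0.0647,  1.4609,  0.0216,  1.3499, -0.0885]), 'joint_velocities': array([ 0.0015,  0.0006, -0.0008, -0.0018,  0.001 , -0.0019,  0.002 ]), 'tau': array([  0.0015, -62.6743,   0.0494, -39.2429,   0.0165,   0.0069,
         0.    ]), 'position': array([ 0.2147, -0.5866,  0.2306]), 'ee_rot': array([ 0.9847,  0.1745, -0.0001, -0.0006]), 'ft_force': array([ 0.1355,  0.1918, -0.3656]), 'torque': array([ 0.0308, -0.0551,  0.0013]), 'grip_width': 1.0016874396466537}
case [([333.0, 243.3], 0.55)]
case [([303.9, 237.9], 0.68)]
    [ 0.44
[... 951 characters left out ...]
 -0.3094 -0.0005] [0.005389570676403085, 0.005389570676403091]
refractometer_end_b [([371.9, 182.4], 0.65), ([405.3, 199.9], 0.59)]
refractometer_end_b [([449.3, 205.3], 0.56)]
    [ 0.5382 -0.3094 -0.0005] [0.005389570676403085, 0.005389570676403091]
tape_roll_center []
tape_roll_center [([441.1, 132.3], 0.6), ([303.4, 237.9], 0.19)]
beaker_center [([265.6, 275.9], 0.87), ([348.7, 201.1], 0.32)]
beaker_center [([203.2, 225.6], 0.64)]
    [0.4682 0.3576 0.0455] [0.0002960495761676935, 0.00029604957616768664]
ferrule_cap_center [([348.3, 201.6], 0.45)]
ferrule_cap_center [([391.4, 203.2], 0.67), ([432.2, 259.2], 0.4)]
    [ 0.5426 -0.1509 -0.0073] [0.0031536304006627345, 0.003153630400662719]
```

View pics/s0.png

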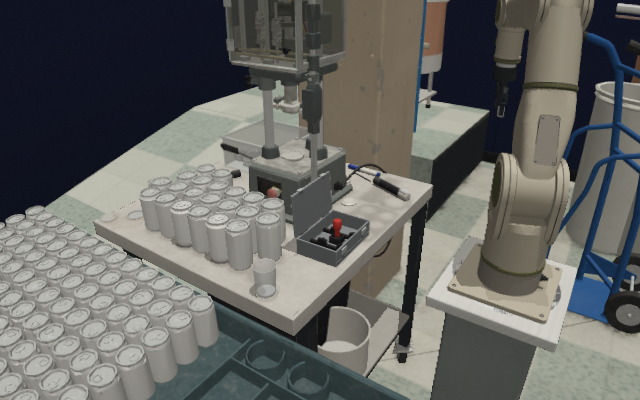

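View pics/t0.png

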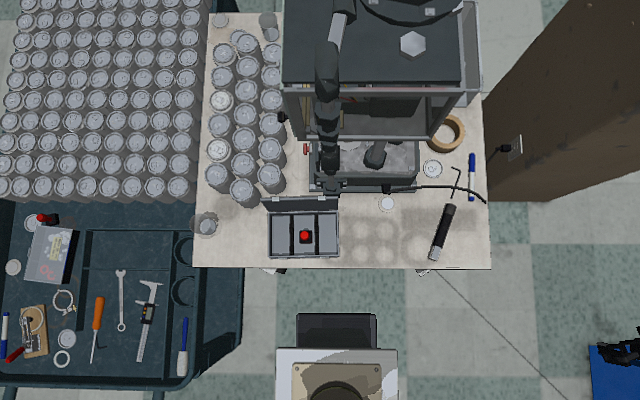

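The scene view shows the case at about (333,240) with the red stamp at (338,228). In the top view the case spans about (267..340, 197..258), the stamp is at (305,236), and the refractometer runs (450,205)–(433,262). Refining with masks next.

```bash
python3 - <<'E'
from h import *
np.set_printoptions(precision=4,suppress=True)
a=manip.camera("scene");b=manip.camera("top")
for n in ["refractometer_center","date_stamp_center","case","case_lid","ferrule_cap_center"]:
  for nm,c in (("s",a),("t",b)):
    r=manip.outline_of(c,n)
    if not r: print(n,nm,"none");continue
    m=r[0]["mask"];ys,xs=np.nonzero(m);pts=np.c_[xs,ys].astype(np.float32)
    print(n,nm,round(r[0]["confidence"],2),r[0]["extent"],m.sum(),pts.mean(0),cv2.minAreaRect(pts))
    if n.startswith("refr"):
        z=.014;W=np.array([atz(c,p,z) for p in pts])[:,:2].astype(np.float32);print("  world rect",cv2.minAreaRect(W*1000),W.mean(0))
f=b["frame"]
hsv=cv2.cvtColor(f,cv2.COLOR_RGB2HSV)
R=[]
for nm,c in (("s",a),("t",b)):
    h=cv2.cvtColor(c["frame"],cv2.COLOR_RGB2HSV);m=((h[...,0]<8)|(h[...,0]>172))&(h[...,1]>150)&(h[...,2]>80)
    box=(325,210,350,245) if nm=="s" else (290,222,320,250)
    s=np.zeros_like(m);s[box[1]:box[3],box[0]:box[2]]=m[box[1]:box[3],box[0]:box[2]]
    ys,xs=np.nonzero(s);print("red",nm,len(xs),xs.mean(),ys.mean(),xs.min(),xs.max(),ys.min(),ys.max());R.append(ray(c,(xs.mean(),ys.mean())))
print(tri(R))
cs=np.hstack([cv2.resize(b["frame"][190:270,255:355],None,fx=4,fy=4,interpolation=cv2.INTER_CUBIC),cv2.resize(a["frame"][165:265,285:385],(400,400),interpolation=cv2.INTER_CUBIC)[:320]*1])
cv2.imwrite("pics/c1.png",cs[:,:,::-1])
E
```

```text
refractometer_center s 0.66 [291.0, 171.2, 368.6, 266.9] 4012 [323.3213 222.9394] ((322.7536315917969, 223.32684326171875), (83.0244140625, 74.55320739746094), 51.04409408569336)
  world rect ((549.9200439453125, -33.1549072265625), (221.67538452148438, 576.9506225585938), 40.040897369384766) [0.5258 0.03  ]
refractometer_center t 0.95 [428.1, 204.4, 456.8, 259.9] 626 [442.1598 230.7109] ((441.892333984375, 231.1384735107422), (11.31588363647461, 59.79668045043945), 19.440034866333008)
  world rect ((460.76513671875, -284.82244873046875), (30.427440643310547, 164.97036743164062), 68.53388977050781) [ 0.4613 -0.2855]
date_stamp_center s 0.67 [333.3, 216.6, 343.6, 244.5] 196 [336.7908 232.602 ] ((336.5, 230.5), (23.0, 13.0), 90.0)
date_stamp_center t 0.53 [298.2, 229.1, 313.1, 243.7] 161 [305.     236.1366] ((305.0, 236.0), (12.0, 12.0), 90.0)
case s 0.83 [291.6, 170.2, 369.3, 265.4] 4042 [323.6264 223.2823] ((322.5741882324219, 223.46209716796875), (83.30487060546875, 74.28833770751953), 51.63251495361328)
case t 0.63 [258.2, 198.2, 338.2, 260.8] 4274 [301.9455 226.2494] ((298.5, 227.5), (63.0, 79.0), 90.0)
case_lid s 0.81 [290.8, 170.3, 333.2, 238.8] 1640 [310.8811 202.6823] ((310.53076171875, 202.25381469726562), (36.31019592285156, 66.30558013916016), 52.12501525878906)
case_lid t 0.89 [265.8, 199.2, 338.2, 213.0] 974 [300.9908 202.9805] ((299.5, 203.0), (14.0, 75.0), 90.0)
ferrule_cap_center s 0.3 [371.7, 182.4, 411.5, 198.1] 304 [391.4342 187.5921] ((391.2425231933594, 187.5364227294922), (39.342464447021484, 8.40219497680664), 25.64100456237793)
ferrule_cap_center t 0.83 [381.8, 197.2, 393.2, 211.8] 225 [386.9289 203.3556] ((387.0, 203.5), (15.0, 16.0), 90.0)
red s 110 336.8454545454546 225.88181818181818 333 341 218 235
red t 68 304.05882352941177 234.97058823529412 300 308 231 239
(array([0.4436, 0.0861, 0.053 ]), [0.0003165793640238811, 0.00031657936402407135])
```

View pics/c1.png

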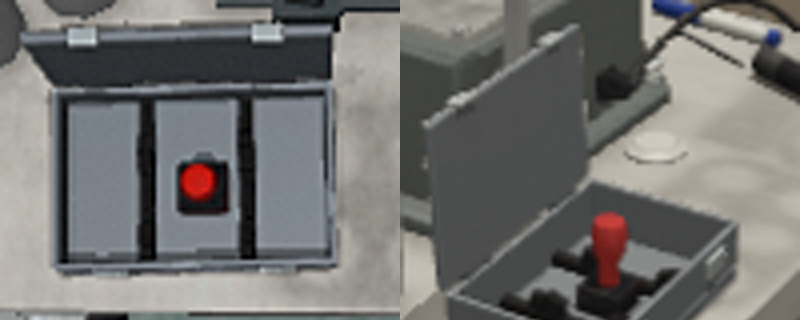

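The crop shows the case with black ribs at crop x≈147 and 247, the red knob at (200,182), and the lid about upright. Next I work out the rim corners and yaw.

```bash
cat > fit.py <<'E'
from h import *
from scipy.optimize import least_squares
np.set_printoptions(precision=4,suppress=True)
a=manip.camera("scene");b=manip.camera("top")
T=lambda x,y:(255+x/4,190+y/4); S=lambda x,y:(285+(x-400)/4,165+y/4)
ob=[(b,T(57,272),(-61,94,47)),(b,T(338,267),(-61,-94,47)),(b,T(335,90),(61,-94,47)),(b,T(54,92),(61,94,47)),
    (a,S(738,228),(-61,-94,47)),(a,S(590,183),(61,-94,47)),(a,S(448,300),(61,94,47))]
for c,p,m in ob: print(p,atz(c,p,.047))
def W(q,m):
    c,s=np.cos(q[2]),np.sin(q[2]);return np.array([q[0]+(c*m[0]-s*m[1])/1e3,q[1]+(s*m[0]+c*m[1])/1e3,m[2]/1e3])
f=lambda q:np.concatenate([proj(c,W(q,m))-p for c,p,m in ob])
for sel in (slice(0,7),slice(0,4),slice(4,7)):
    o=ob;ob=o[sel];r=least_squares(f,[.44,.09,0],x_scale=[.01,.01,.1]);ob=o
    print(r.x,np.round(r.fun.reshape(-1,2),1).tolist(),"cradle",W(r.x,(-12,0,29)),"hinge",W(r.x,(61,0,47)))
E
python3 fit.py; python3 - <<'E'
import sys;sys.path.insert(0,'.')
from h import *
b=manip.camera("top")
# rough refractometer ends in top
for p in [(449.5,205),(433.5,261)]: print(atz(b,p,.014))
E
```

```text
(269.25, 258.0) [0.3835 0.1771 0.047 ]
(339.5, 256.75) [ 0.388 -0.007  0.047]
(338.75, 212.5) [ 0.5048 -0.0047  0.047 ]
(268.5, 213.0) [0.5026 0.1828 0.047 ]
(369.5, 222.0) [0.3837 0.01   0.047 ]
(332.5, 210.75) [0.504  0.0124 0.047 ]
(297.0, 240.0) [0.4974 0.1951 0.047 ]
[0.4452 0.09   0.0326] [[-1.9, 0.9], [-0.4, 0.3], [-1.0, -1.6], [-1.2, -0.2], [1.6, -2.8], [1.1, -2.5], [0.3, -2.2]] cradle [0.4332 0.0896 0.029 ] hinge [0.5061 0.092  0.047 ]
[0.4448 0.087  0.023 ] [[-1.0, 0.7], [0.5, 0.8], [0.3, -1.2], [0.2, -0.4]] cradle [0.4328 0.0868 0.029 ] hinge [0.5058 0.0885 0.047 ]
[0.4402 0.102  0.0442] [[0.9, -0.7], [-0.1, -0.3], [-0.7, 0.7]] cradle [0.4283 0.1015 0.029 ] hinge [0.5012 0.1047 0.047 ]
[ 0.53178889 -0.30830359  0.014     ]
[ 0.37956068 -0.25900573  0.014     ]
```

Emit:
jog_arm:
  translation:
    - [20, 42, 0]
    - [40, 84, 0]
    - [60, 126, 0]
    - [80, 168, 0]
    - [100, 210, 0]
    - [120, 252, 0]
    - [140, 294, 0]
    - [160, 336, 0]
    - [180, 378, 0]
    - [200, 420, 0]
    - [200, 450, 0]
    - [200, 460, 0]
  turn: [0, 0, 0, -3, -6, -9, -12, -15, -18, -20, -20, -20]
  grip: 75

```text
clock: 2.95
position: [0.4147, -0.1279, 0.2316]
ee_rot: [1.0, 0.001, 0.0, 0.0]
ft_force: [1.3, 0.5, 0.6]
grip_width: 0.878
```

Emit:
jog_arm:
  translation:
    - [10, 40, 0]
    - [20, 80, -10]
    - [29, 120, -30]
    - [29, 160, -60]
    - [29, 200, -70]
    - [29, 214, -80]
    - [29, 214, -80]
  turn: [0, 0, 0, 0, 0, 0, 0]

```text
clock: 3.53
position: [0.4418, 0.0917, 0.1496]
ee_rot: [1.0, 0.004, -0.001, -0.001]
ft_force: [-1.0, 0.3, -0.6]
grip_width: 0.88
```

```bash
python3 - <<'E'
from h import *
a=manip.camera("scene");b=manip.camera("top");p=manip.get_obs()["position"];print(p,proj(a,p),proj(b,p))
cs=np.hstack([cv2.resize(b["frame"][180:280,255:355],(400,400),interpolation=cv2.INTER_CUBIC),cv2.resize(a["frame"][165:265,285:385],(400,400),interpolation=cv2.INTER_CUBIC)])
cv2.imwrite("pics/c2.png",cs[:,:,::-1])
E
```

```text
[0.44330937 0.08691003 0.15124669] [337.12292633 193.75052435] [300.73547397 231.3931669 ]
```

View pics/c2.png

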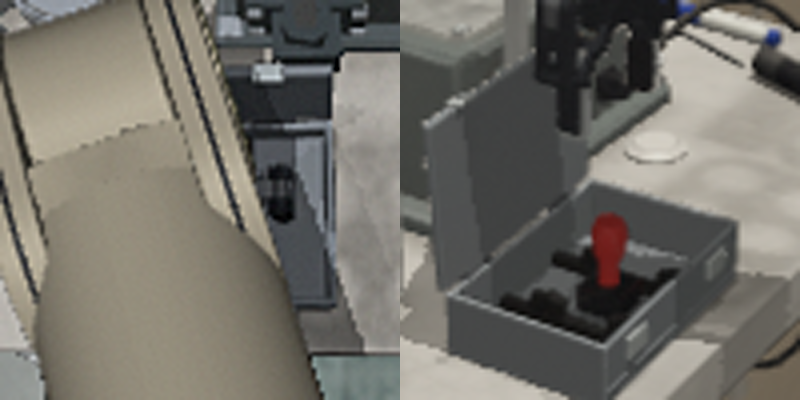

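Scene view: fingertips at crop (568,130) and (640,92), midpoint over the knob at (610,250). Alignment matches the calibration, so I descend and grip.

Emit:
jog_arm:
  translation:
    - [0, 0, -30]
    - [0, 0, -60]
    - [0, 0, -85]
    - [0, 0, -100]
    - [0, 0, -105]
    - [0, 0, -105]
  turn: [0, 0, 0, 0, 0, 0]

```text
clock: 4.13
position: [0.4431, 0.0858, 0.0458]
ee_rot: [1.0, 0.001, -0.001, 0.0]
ft_force: [-0.4, 0.5, -0.9]
grip_width: 0.882
```

Emit:
jog_arm:
  translation:
    - [0, 0, 0]
    - [0, 0, 0]
    - [0, 0, 0]
    - [0, 0, 0]
    - [0, 0, 0]
    - [0, 0, 0]
  turn: [0, 0, 0, 0, 0, 0]
  grip: 0
  grip_force: 40

```text
clock: 4.63
position: [0.444, 0.0856, 0.0468]
ee_rot: [1.0, 0.001, 0.0, 0.001]
ft_force: [-0.8, -0.5, 6.3]
grip_width: 0.273
```

Emit:
jog_arm:
  translation:
    - [0, 0, 2]
    - [0, 0, 10]
    - [0, 0, 30]
    - [0, 0, 55]
    - [0, 0, 80]
    - [0, 0, 90]
    - [0, 0, 90]
  turn: [0, 0, 0, 0, 0, 0, 0]

```text
clock: 5.22
position: [0.4454, 0.0859, 0.1394]
ee_rot: [1.0, 0.001, 0.002, 0.001]
ft_force: [1.1, 0.2, -1.7]
grip_width: 0.269
```

```bash
python3 - <<'E'
from h import *
a=manip.camera("scene");p=manip.get_obs();print(p["position"],p["grip_width"],p["ft_force"])
cs=cv2.resize(a["frame"][150:270,285:405],(600,600),interpolation=cv2.INTER_CUBIC)
cv2.imwrite("pics/c3.png",cs[:,:,::-1])
E
```

```text
[0.44454137 0.08554454 0.13758518] 0.2731720509352584 [ 0.09117274 -0.62693943 -1.48844964]
```

View pics/c3.png

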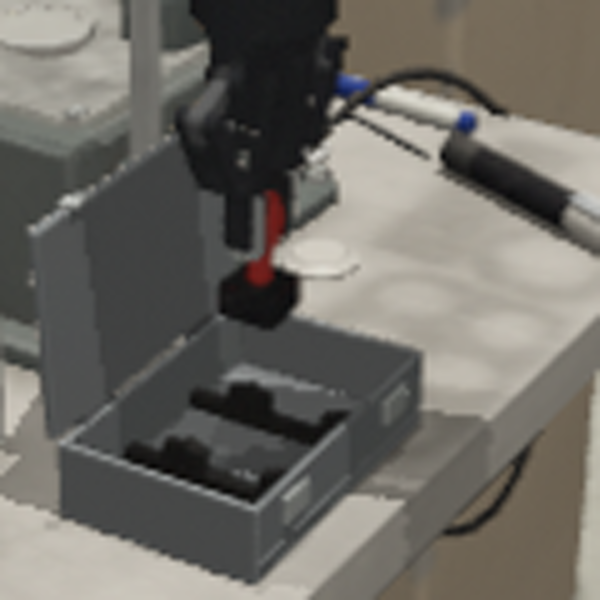

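The stamp hangs upright at crop (260,300) and the case is empty, with ribs visible at (270,405) and (205,465). Moving it to (0.42, -0.10).

Emit:
jog_arm:
  translation:
    - [-5, -35, 0]
    - [-15, -75, 0]
    - [-25, -115, 0]
    - [-25, -150, -10]
    - [-25, -175, -30]
    - [-25, -186, -55]
    - [-25, -186, -75]
    - [-25, -186, -88]
    - [-25, -186, -93]
    - [-25, -186, -95]
    - [-25, -186, -96]
    - [-25, -186, -96]
  turn: [0, 0, 0, 0, 0, 0, 0, 0, 0, 0, 0, 0]

```text
clock: 6.27
position: [0.4198, -0.1003, 0.0418]
ee_rot: [1.0, 0.001, 0.001, 0.001]
ft_force: [-0.3, 0.4, -0.1]
grip_width: 0.271
```

Emit:
jog_arm:
  translation:
    - [0, 0, -1]
    - [0, 0, -1]
    - [0, 0, -1]
  turn: [0, 0, 0]

```text
clock: 6.52
position: [0.4201, -0.1003, 0.0413]
ee_rot: [1.0, 0.001, 0.002, 0.001]
ft_force: [0.0, -0.4, -0.8]
grip_width: 0.269
```

Emit:
jog_arm:
  translation:
    - [0, 0, 0]
    - [0, 0, 0]
    - [0, 0, 0]
    - [0, 0, 0]
    - [0, 0, 20]
    - [0, 0, 60]
    - [0, 0, 100]
    - [0, 0, 120]
    - [0, 0, 120]
  turn: [0, 0, 0, 0, 0, 0, 0, 0, 0]
  grip: 60

```text
clock: 7.27
position: [0.4226, -0.1008, 0.166]
ee_rot: [1.0, 0.001, 0.005, 0.002]
ft_force: [0.7, -0.3, 0.2]
grip_width: 0.7
```

```bash
python3 - <<'E'
from h import *
np.set_printoptions(precision=4,suppress=True)
a=manip.camera("scene");b=manip.camera("top")
R=[]
for nm,c in (("s",a),("t",b)):
    r=manip.pinpoint(c,"date_stamp_center");print([(q["at"],q["confidence"]) for q in r[:2]])
    r=manip.outline_of(c,"refractometer_center")
    for q in r[:2]:
        ys,xs=np.nonzero(q["mask"]);pts=np.c_[xs,ys]
        W=np.array([atz(c,p,.014) for p in pts])[:,:2].astype(np.float32);print(nm,q["confidence"],len(xs),cv2.minAreaRect(W*1000),W.mean(0),"rowlims",ys.min(),ys.max())
cs=np.hstack([cv2.resize(b["frame"][190:270,410:470],(450,600),interpolation=cv2.INTER_CUBIC),cv2.resize(a["frame"][160:260,330:380],(300,600),interpolation=cv2.INTER_CUBIC)])
cs=np.hstack([cv2.resize(b["frame"][190:270,350:470],(450,300),interpolation=cv2.INTER_CUBIC),cv2.resize(a["frame"][165:265,330:430],(300,300),interpolation=cv2.INTER_CUBIC)])
cv2.imwrite("pics/c4.png",cs[:,:,::-1])
E
```

```text
[([379.1, 204.6], 0.66)]
s 0.7 305 ((459.23095703125, -282.59234619140625), (50.201416015625, 182.46417236328125), 71.27156066894531) [ 0.4579 -0.2811] rowlims 177 199
s 0.61 1697 ((631.7952270507812, -59.50901794433594), (129.47042846679688, 430.69610595703125), 32.608978271484375) [ 0.6228 -0.0494] rowlims 172 236
[]
t 0.74 297 ((488.49267578125, -297.25396728515625), (27.270038604736328, 100.90013885498047), 69.68643188476562) [ 0.4944 -0.3006] rowlims 203 239
```

View pics/c4.png

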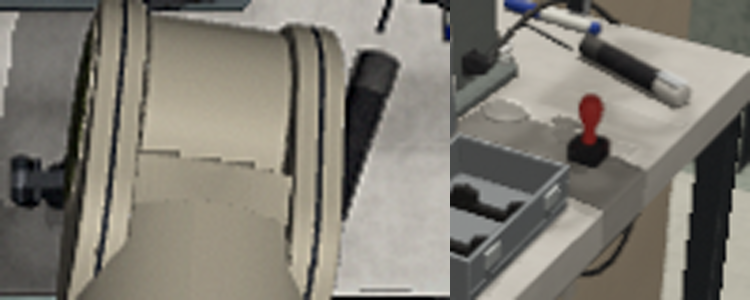

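The stamp stands upright on the table (right crop, (590,150)). Refractometer centre comes out at about (0.460, -0.2835), axis about 160°. Moving above it.

Emit:
jog_arm:
  translation:
    - [6, -30, 0]
    - [14, -65, 0]
    - [22, -105, 0]
    - [30, -145, -10]
    - [37, -175, -40]
    - [37, -183, -75]
    - [37, -183, -90]
    - [37, -183, -90]
  turn: [0, -4, -9, -14, -20, -20, -20, -20]

```text
clock: 8.23
position: [0.4533, -0.2821, 0.0649]
ee_rot: [0.985, -0.173, -0.003, -0.001]
ft_force: [0.5, -0.1, -0.8]
grip_width: 0.701
```

```bash
python3 - <<'E'
from h import *
a=manip.camera("scene");b=manip.camera("top");o=manip.get_obs();p=o["position"];print(p,o["ee_rot"],o["joint_pos"],proj(a,p))
print("axis proj at tube centre", proj(a,[p[0],p[1],.014]))
cs=cv2.resize(a["frame"][140:220,340:440],(800,640)[0:2],interpolation=cv2.INTER_CUBIC)[:600]
cv2.imwrite("pics/c5.png",cs[:,:,::-1])
E
```

```text
[ 0.45618106 -0.28232145  0.06958898] [ 9.85112410e-01 -1.71911377e-01 -1.24386812e-04  5.51398501e-05] [ 0.82611625  0.32411131 -0.41084256  1.85543024  0.1526364   0.99295765
 -1.56569686] [392.57382365 172.30616905]
axis proj at tube centre [391.48147733 187.38180504]
```

View pics/c5.png

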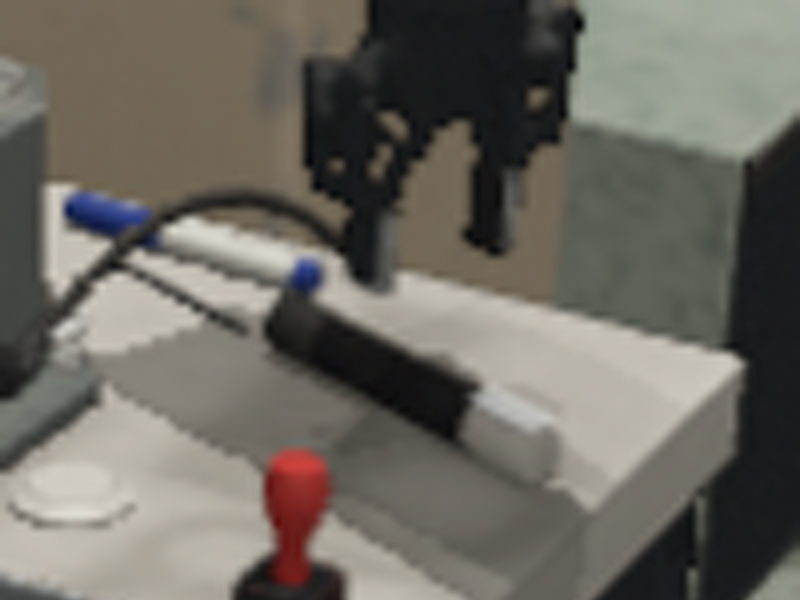

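The refractometer runs from crop (275,315) to (555,455), centre (412,385). The projected tool axis is (412,379), so it is well centred and I descend.

Emit:
jog_arm:
  translation:
    - [2, 0, -20]
    - [2, 0, -40]
    - [2, 0, -55]
    - [2, 0, -62]
    - [2, 0, -66]
    - [2, 0, -66]
  turn: [0, 0, 0, 0, 0, 0]

```text
clock: 8.83
position: [0.4586, -0.2822, 0.0042]
ee_rot: [0.985, -0.172, 0.0, 0.0]
ft_force: [0.2, -0.8, -0.1]
grip_width: 0.705
```

Emit:
jog_arm:
  translation:
    - [0, 0, 0]
    - [0, 0, 0]
    - [0, 0, 0]
    - [0, 0, 0]
    - [0, 0, 0]
    - [0, 0, 0]
    - [0, 0, 0]
  turn: [0, 0, 0, 0, 0, 0, 0]
  grip: 0
  grip_force: 60

```text
clock: 9.42
position: [0.4594, -0.2828, 0.0056]
ee_rot: [0.985, -0.172, 0.001, 0.001]
ft_force: [-1.4, 0.9, 6.5]
grip_width: 0.29
```

Emit:
jog_arm:
  translation:
    - [0, 0, 2]
    - [0, 0, 8]
    - [0, 0, 25]
    - [0, 0, 55]
    - [0, 0, 90]
    - [0, 0, 125]
    - [0, 0, 140]
    - [0, 0, 145]
    - [0, 0, 145]
  turn: [0, 0, 0, 0, 0, 0, 0, 0, 0]

```text
clock: 10.17
position: [0.4599, -0.2831, 0.1519]
ee_rot: [0.985, -0.172, 0.002, 0.001]
ft_force: [0.3, -0.0, -1.8]
grip_width: 0.293
```

Emit:
jog_arm:
  translation:
    - [-3, 0, 0]
    - [-8, 0, 0]
    - [-14, 5, 0]
    - [-20, 15, 0]
    - [-25, 30, 0]
    - [-27, 45, 0]
    - [-27, 60, 0]
    - [-27, 75, 0]
    - [-27, 90, 0]
    - [-27, 105, 0]
    - [-27, 120, 0]
    - [-27, 130, 0]
  turn: [5, 12, 19, 26, 33, 40, 47, 54, 61, 68, 75, 82]

```text
clock: 11.17
position: [0.4318, -0.1513, 0.1501]
ee_rot: [0.854, 0.52, 0.002, -0.002]
ft_force: [0.1, -0.4, -1.5]
grip_width: 0.294
```

Emit:
jog_arm:
  translation:
    - [0, 10, 0]
    - [0, 30, 0]
    - [0, 55, 0]
    - [0, 85, 0]
    - [0, 120, 0]
    - [0, 155, 0]
    - [0, 190, 0]
    - [0, 220, 0]
    - [0, 235, 0]
    - [0, 240, 0]
    - [0, 240, 0]
  turn: [7, 14, 21, 26, 28, 29, 29, 29, 29, 29, 29]

```text
clock: 12.08
position: [0.4308, 0.0896, 0.1489]
ee_rot: [0.696, 0.718, 0.001, -0.003]
ft_force: [0.2, -0.8, -1.6]
grip_width: 0.292
```

```bash
python3 - <<'E'
from h import *
a=manip.camera("scene");b=manip.camera("top");o=manip.get_obs();p=o["position"];print(p,o["ee_rot"],o["grip_width"],o["joint_pos"])
h=p+[0,0,.0095]
print("tube c expected",proj(a,h),proj(b,h))
for n in ["refractometer_center","refractometer_end_a","cradle_center","case"]:
    for c in (a,b): print(n,[(q["at"],round(q["confidence"],2)) for q in manip.pinpoint(c,n)[:2]])
cs=np.hstack([cv2.resize(b["frame"][180:280,255:355],(400,400),interpolation=cv2.INTER_CUBIC),cv2.resize(a["frame"][165:265,285:385],(400,400),interpolation=cv2.INTER_CUBIC)])
cv2.imwrite("pics/c6.png",cs[:,:,::-1])
E
```

```text
[0.43129151 0.0875378  0.1491791 ] [ 6.97290734e-01  7.16782595e-01  5.60468260e-04 -2.83357567e-03] 0.29188220603087345 [ 0.61006182  0.05234317 -0.91343031  1.98870315  0.03984272  1.12291266
 -0.29246679]
tube c expected [340.96548948 192.44810816] [300.12112625 236.12850849]
refractometer_center [([341.4, 190.4], 0.84)]
refractometer_center []
refractometer_end_a [([354.0, 183.5], 0.82), ([313.7, 222.3], 0.68)]
refractometer_end_a [([330.9, 237.5], 0.62)]
cradle_center [([341.4, 237.3], 0.76)]
cradle_center []
case [([335.1, 244.8], 0.97)]
case [([445.8, 133.6], 0.62)]
```

View pics/c6.png

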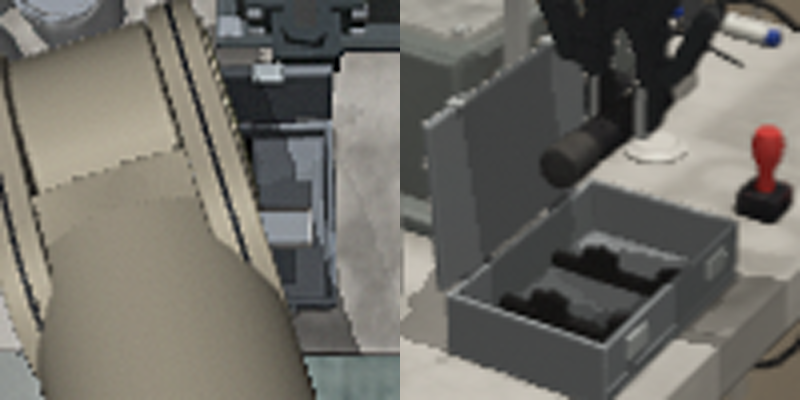

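Scene crop: the tube is level above the case, its near end at (562,167), the stamp upright at (765,190), and the notches lie between cheeks near (598,255)/(665,275) and (545,298)/(610,325). Next, checking the lateral offset.

```bash
python3 - <<'E'
from h import *
from scipy.optimize import least_squares
np.set_printoptions(precision=4,suppress=True)
a=manip.camera("scene");b=manip.camera("top");o=manip.get_obs();p=o["position"]
print("cradle pins s",atz(a,(341.4,237.3),.029),atz(a,(336.8,233.9),.029),"t",atz(b,(303.9,240),.029))
print("case pins s",atz(a,(335.1,244.8),0),"t",atz(b,(303.9,237.9),0),"hinge s",atz(a,(316.3,221.5),.047),atz(b,(302.3,212.9),.047))
print("tube end t",atz(b,(333.2,236.5),p[2]+.0095),atz(b,(330.9,237.5),p[2]+.0095),"s",atz(a,(325.5,206.75),p[2]+.0095),atz(a,(354,183.5),p[2]+.0095),"centre",atz(a,(341.4,190.4),p[2]+.0095))
u=-.375
T=lambda x,y:(255+x/4+u,190+y/4+u); S=lambda x,y:(285+(x-400)/4+u,165+y/4+u)
ob=[(b,T(57,272),(-61,94,47)),(b,T(338,267),(-61,-94,47)),(b,T(335,90),(61,-94,47)),(b,T(54,92),(61,94,47)),
    (a,S(738,226),(-61,-94,47)),(a,S(592,183),(61,-94,47)),(a,S(448,296),(61,94,47)),(a,S(606,347),(-61,94,47))]
def W(q,m):
    c,s=np.cos(q[2]),np.sin(q[2]);return np.array([q[0]+(c*m[0]-s*m[1])/1e3,q[1]+(s*m[0]+c*m[1])/1e3,m[2]/1e3])
for k in (slice(0,8),slice(0,4),slice(4,8)):
    f=lambda q:np.concatenate([proj(c,W(q,m))-pp for c,pp,m in ob[k]])
    r=least_squares(f,[.44,.09,0],x_scale=[.01,.01,.1])
    print(r.x,np.round(r.fun.reshape(-1,2),1).tolist(),"cradle",W(r.x,(-12,0,29)))
q=[.4448,.0885,.027]
# relative scene check: crop coords of notch edges for a cradle guess
for cx in (.427,.433,.439):
  print(cx,[np.round((proj(a,[cx-.0+dx-.027*dy,.0885+dy,.03])-[285,165]-u)*4+[400,0]).tolist() for dy in (-.034,.034) for dx in (-.017,.017)])
E
```

```text
cradle pins s [0.4222 0.096  0.029 ] [0.4418 0.0881 0.029 ] t [0.4326 0.0883 0.029 ]
case pins s [0.4401 0.0989 0.    ] t [0.4407 0.0906 0.    ] hinge s [0.5088 0.0889 0.047 ] [0.5033 0.0924 0.047 ]
tube end t [0.4308 0.0091 0.1596] [0.4284 0.0145 0.1596] s [0.4216 0.1756 0.1596] [0.4289 0.0244 0.1596] centre [0.4356 0.0784 0.1596]
[0.4466 0.0904 0.0262] [[-1.8, 0.5], [-0.3, 0.3], [-0.6, -1.6], [-0.8, -0.6], [1.6, -1.9], [0.8, -2.2], [0.1, -1.1], [0.6, 0.0]] cradle [0.4346 0.09   0.029 ]
[0.4458 0.0881 0.0231] [[-1.0, 0.7], [0.5, 0.8], [0.3, -1.2], [0.2, -0.4]] cradle [0.4338 0.0878 0.029 ]
[0.4453 0.0962 0.0324] [[0.9, -1.0], [-0.2, -1.2], [-0.8, 0.2], [0.1, 1.3]] cradle [0.4333 0.0958 0.029 ]
0.427 [[673.0, 267.0], [630.0, 253.0], [623.0, 313.0], [580.0, 298.0]]
0.433 [[665.0, 265.0], [623.0, 251.0], [615.0, 311.0], [572.0, 295.0]]
0.439 [[658.0, 262.0], [616.0, 248.0], [608.0, 308.0], [565.0, 293.0]]
```

Emit:
jog_arm:
  translation:
    - [1, 1, -20]
    - [2, 2, -45]
    - [3, 2, -65]
    - [3, 2, -78]
    - [3, 2, -82]
    - [3, 2, -82]
  turn: [0, 0, 0, 0, 0, 0]

```text
clock: 13.18
position: [0.4342, 0.0905, 0.0674]
ee_rot: [0.697, 0.717, 0.001, -0.003]
ft_force: [0.2, 0.8, -1.2]
grip_width: 0.29
```

```bash
python3 - <<'E'
from h import *
a=manip.camera("scene");o=manip.get_obs();p=o["position"];print(p,o["ee_rot"],o["ft_force"])
f=lambda X:np.round((proj(a,X)-[295,190]+.5)*8-.5).tolist()
for d in (-.079,.079): print("tube end",f([p[0]-.027*d,p[1]+d,p[2]+.0095]))
for z in (.03,.015): print(z,[f([.434+dx-.027*dy,.0895+dy,z]) for dy in (-.034,.029,.039) for dx in (-.017,.017)])
cs=cv2.resize(a["frame"][190:265,295:375],(640,600),interpolation=cv2.INTER_CUBIC)
cv2.imwrite("pics/c7.png",cs[:,:,::-1])
E
```

```text
[0.4347996  0.09065825 0.06831043] [ 0.69702723  0.71703943  0.00117604 -0.00247035] [-0.00408776  0.31630054 -0.88120013]
tube end [467.0, 143.0]
tube end [228.0, 347.0]
0.03 [[447.0, 330.0], [363.0, 302.0], [355.0, 415.0], [269.0, 385.0], [340.0, 429.0], [253.0, 399.0]]
0.015 [[446.0, 367.0], [362.0, 339.0], [354.0, 453.0], [269.0, 422.0], [339.0, 467.0], [253.0, 436.0]]
```

View pics/c7.png

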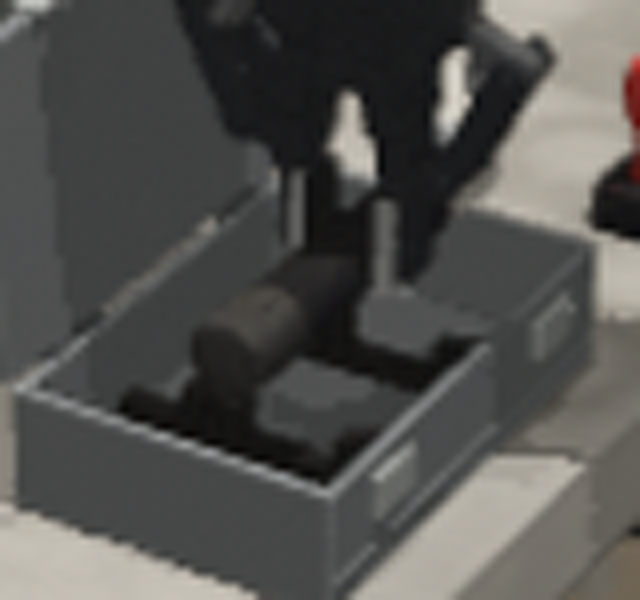

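Tube end is at (225,350), against (228,347) predicted. The rim corners read at (330,492), (20,392) and (592,242). Converting these.

```bash
python3 - <<'E'
from h import *
np.set_printoptions(precision=4,suppress=True)
a=manip.camera("scene")
g=lambda x,y:((x+.5)/8-.5+295,(y+.5)/8-.5+190)
for c in [(330,490),(20,390),(592,242),(272,185)]: print(c,atz(a,g(*c),.047))
print("tube end",atz(a,g(225,350),.078))
b=manip.camera("top")
for e in [(-61,94),(-61,-94),(61,-94),(61,94)]:
    X=[.4458+(e[0]-.027*e[1])/1e3,.0905+(e[1]+.027*e[0])/1e3,.047]
    print(e,np.round((proj(b,X)-[255,190]+.5)*4-.5),np.round((proj(a,X)-[295,190]+.5)*8-.5))
E
```

```text
(330, 490) [0.3865 0.1817 0.047 ]
(20, 390) [0.5021 0.1884 0.047 ]
(592, 242) [0.3916 0.0009 0.047 ]
(272, 185) [0.5074 0.0282 0.047 ]
tube end [0.4322 0.1722 0.078 ]
(-61, 94) [ 50. 275.] [340. 496.]
(-61, -94) [337. 270.] [611. 238.]
(61, -94) [332.  85.] [312. 150.]
(61, 94) [51. 91.] [ 19. 385.]
```

Emit:
jog_arm:
  translation:
    - [0, 0, -10]
    - [0, 0, -20]
    - [0, 0, -30]
    - [0, 0, -36]
    - [0, 0, -40]
    - [0, 0, -41]
    - [0, 0, -41]
  turn: [0, 0, 0, 0, 0, 0, 0]

```text
clock: 13.92
position: [0.4353, 0.0909, 0.0277]
ee_rot: [0.697, 0.717, 0.002, -0.002]
ft_force: [0.2, 0.1, -0.6]
grip_width: 0.289
```

Emit:
jog_arm:
  translation:
    - [0, 0, -1]
    - [0, 0, -2]
    - [0, 0, -3]
    - [0, 0, -4]
    - [0, 0, -4]
  turn: [0, 0, 0, 0, 0]

```text
clock: 14.33
position: [0.4352, 0.0908, 0.0236]
ee_rot: [0.697, 0.717, 0.002, -0.002]
ft_force: [0.1, -0.5, -1.3]
grip_width: 0.29
```

No contact yet, so it is inside the notch. Continuing down slowly.

Emit:
jog_arm:
  translation:
    - [0, 0, -0.5]
    - [0, 0, -1]
    - [0, 0, -1.5]
    - [0, 0, -2]
    - [0, 0, -2.5]
    - [0, 0, -2.5]
  turn: [0, 0, 0, 0, 0, 0]

```text
clock: 14.83
position: [0.4352, 0.0908, 0.021]
ee_rot: [0.697, 0.717, 0.001, -0.002]
ft_force: [0.2, -0.3, -2.4]
grip_width: 0.291
```

Emit:
jog_arm:
  translation:
    - [0, 0, -0.5]
    - [0, 0, -1]
    - [0, 0, -1.5]
    - [0, 0, -1.5]
  turn: [0, 0, 0, 0]

```text
clock: 15.17
position: [0.4353, 0.0908, 0.0204]
ee_rot: [0.697, 0.717, 0.001, -0.002]
ft_force: [-6.9, -2.0, 16.5]
grip_width: 0.29
```

Contact at TCP z 0.0205, the expected seat height. Easing off and releasing.

Emit:
jog_arm:
  translation:
    - [-0.5, 0, 0.5]
    - [-0.5, 0, 0.8]
    - [-0.5, 0, 0.8]
  turn: [0, 0, 0]

```text
clock: 15.42
position: [0.4349, 0.0908, 0.0212]
ee_rot: [0.697, 0.717, 0.001, -0.002]
ft_force: [-0.2, -0.1, -1.6]
grip_width: 0.287
```

Emit:
jog_arm:
  translation:
    - [0, 0, 0]
    - [0, 0, 0]
    - [0, 0, 0]
    - [0, 0, 0]
    - [0, 0, 0]
    - [0, 0, 5]
    - [0, 0, 20]
    - [0, 0, 50]
    - [0, 0, 90]
    - [0, 0, 130]
    - [0, 0, 150]
    - [0, 0, 150]
  turn: [0, 0, 0, 0, 0, 0, 0, 0, 0, 0, 0, 0]
  grip: 46

```text
clock: 16.42
position: [0.4373, 0.0915, 0.176]
ee_rot: [0.697, 0.717, 0.004, 0.001]
ft_force: [0.3, -0.1, 0.5]
grip_width: 0.535
```

Emit:
jog_arm:
  translation:
    - [0, -30, 20]
    - [0, -70, 40]
    - [0, -110, 60]
    - [0, -150, 60]
    - [0, -190, 60]
    - [0, -230, 60]
    - [0, -250, 60]
    - [0, -250, 60]
  turn: [0, 0, 0, 0, 0, 0, 0, 0]

```text
clock: 17.08
position: [0.436, -0.1636, 0.2354]
ee_rot: [0.699, 0.715, 0.003, 0.001]
ft_force: [-0.5, -0.1, -0.3]
grip_width: 0.537
```

```bash
python3 - <<'E'
from h import *
a=manip.camera("scene");b=manip.camera("top");o=manip.get_obs();print(o["position"],o["clock"],o["ft_force"])
R=[]
for n in ("refractometer_center","lid_edge","case_hinge"):
  R=[]
  for c in (a,b):
    q=manip.pinpoint(c,n);print(n,[(x["at"],round(x["confidence"],2)) for x in q[:1]])
    if q:R.append(ray(c,q[0]["at"]))
  if len(R)>1:print(tri(R))
cs=np.hstack([cv2.resize(b["frame"][190:270,255:355],(400,320),interpolation=cv2.INTER_CUBIC),cv2.resize(a["frame"][165:245,285:385],(400,320),interpolation=cv2.INTER_CUBIC)])
cv2.imwrite("pics/c8.png",cs[:,:,::-1])
E
```

```text
[ 0.43702275 -0.15862781  0.23564718] 17.1833 [ 0.82310547  0.81005051 -0.50357432]
refractometer_center [([339.0, 235.4], 0.92)]
refractometer_center [([302.8, 239.3], 0.67)]
(array([0.43384877, 0.09093075, 0.02852047]), [0.0007610346859052041, 0.0007610346859051514])
lid_edge [([307.3, 181.4], 0.9)]
lid_edge [([295.4, 195.1], 0.84)]
(array([0.52856033, 0.0999464 , 0.16975091]), [0.0004443155552168445, 0.00044431555521688666])
case_hinge [([315.5, 224.0], 0.91)]
case_hinge [([303.8, 210.4], 0.58)]
(array([0.51140022, 0.08919784, 0.03817283]), [2.2395404446291228e-06, 2.2395404446930543e-06])
```

View pics/c8.png

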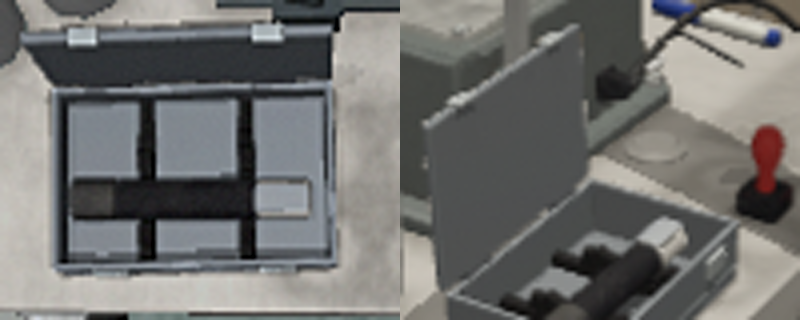

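The refractometer is seated at (0.4338, 0.0909, 0.0285), against a cradle at about (0.434, 0.0905, 0.029). The top crop shows it spanning x 72–310 across both ribs, perhaps 4 mm off along y, and the stamp is upright. Next, the lid: straddle its free edge with the jaws along x.

Emit:
jog_arm:
  translation:
    - [0, 30, 0]
    - [0, 65, 0]
    - [10, 105, 0]
    - [20, 145, 0]
    - [35, 180, 0]
    - [50, 215, 0]
    - [65, 240, 0]
    - [75, 254, 0]
    - [75, 254, 0]
    - [75, 254, 0]
  turn: [0, 0, 0, 0, 0, 0, 0, 0, 0, 0]

```text
clock: 18.32
position: [0.5122, 0.0978, 0.2359]
ee_rot: [0.695, 0.719, 0.004, 0.001]
ft_force: [-0.5, 0.1, 0.4]
grip_width: 0.539
```

```bash
python3 - <<'E'
from h import *
a=manip.camera("scene");o=manip.get_obs();print(o["position"],o["clock"],o["joint_pos"])
cs=cv2.resize(a["frame"][130:230,260:360],(600,600),interpolation=cv2.INTER_CUBIC)
f=lambda X:np.round((proj(a,X)-[260,130]+.5)*6-.5).tolist()
p=o["position"];print(f(p),f([p[0]+.03,p[1],p[2]]),f([.5285,.1,.17]))
cv2.imwrite("pics/c9.png",cs[:,:,::-1])
E
```

```text
[0.51208607 0.09661018 0.23592202] 18.3667 [ 0.55515069  0.19307684 -0.91780807  1.69412092  0.15681511  1.32527404
 -0.35960321]
[320.0, 179.0] [264.0, 164.0] [287.0, 311.0]
```

View pics/c9.png

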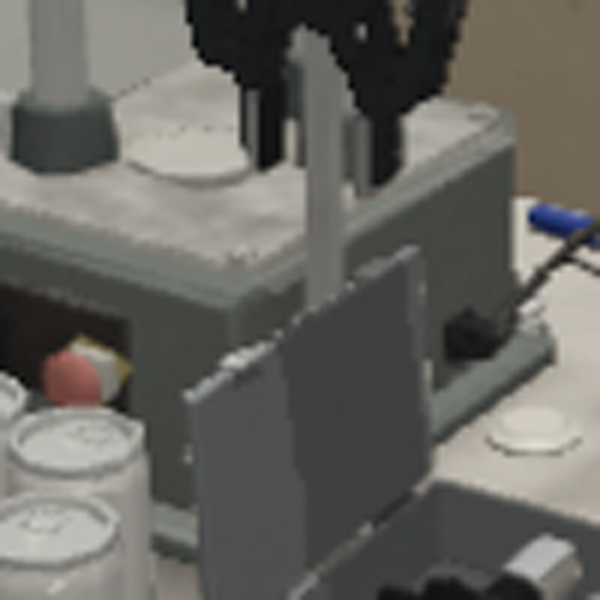

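The fingers straddle the lid plane: TCP at crop (320,179), back finger at about (265,150), lid edge at (287,311). The grey rod is the seamer's, seen through the finger gap. Descending.

Emit:
jog_arm:
  translation:
    - [0, 0, -20]
    - [0, 0, -45]
    - [0, 0, -70]
    - [0, 0, -85]
    - [0, 0, -91]
    - [0, 0, -91]
  turn: [0, 0, 0, 0, 0, 0]

```text
clock: 18.87
position: [0.5112, 0.0953, 0.144]
ee_rot: [0.696, 0.718, 0.002, 0.001]
ft_force: [0.3, 0.5, 0.1]
grip_width: 0.541
```

Emit:
jog_arm:
  translation:
    - [-10, 0, 0]
    - [-20, 0, -1]
    - [-30, 0, -3]
    - [-40, 0, -5]
    - [-50, 0, -6]
    - [-60, 0, -8]
    - [-70, 0, -13]
    - [-80, 0, -18]
    - [-90, 0, -24]
    - [-98, 0, -31]
    - [-104, 0, -38]
    - [-104, 0, -38]
  turn: [0, 0, 0, 0, 0, 0, 0, 0, 0, 0, 0, 0]

```text
clock: 19.87
position: [0.4057, 0.0949, 0.1051]
ee_rot: [0.696, 0.718, 0.001, 0.001]
ft_force: [0.0, -0.4, -0.3]
grip_width: 0.536
```

Emit:
jog_arm:
  translation:
    - [0, 0, 10]
    - [0, 0, 40]
    - [0, 0, 75]
    - [10, 0, 90]
    - [20, 0, 90]
    - [20, 0, 90]
  turn: [0, 0, 0, 0, 0, 0]
  grip: 46

```text
clock: 20.37
position: [0.428, 0.095, 0.1973]
ee_rot: [0.697, 0.717, 0.003, 0.002]
ft_force: [-0.1, 0.0, -0.9]
grip_width: 0.54
```

```bash
python3 - <<'E'
from h import *
a=manip.camera("scene");o=manip.get_obs();print(o["position"],o["clock"],o["ft_force"])
print(manip.pinpoint(a,"lid_edge"))
cs=cv2.resize(a["frame"][140:265,270:395],(500,500),interpolation=cv2.INTER_CUBIC)
cv2.imwrite("pics/c10.png",cs[:,:,::-1])
E
```

```text
[0.42647496 0.09521791 0.19613496] 20.4167 [-0.45879313  0.29957203 -0.81197679]
[{'at': [345.0, 208.3], 'confidence': 0.67}]
```

View pics/c10.png

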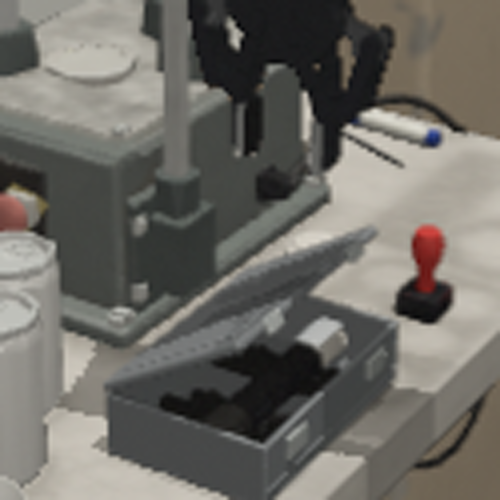

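The lid is now about 0.5 rad open with the refractometer below it. Closing the fingers and pressing the lid down.

Emit:
jog_arm:
  translation:
    - [0, 0, 0]
    - [0, 0, 0]
    - [0, 0, -20]
    - [0, 0, -50]
    - [0, 0, -80]
    - [0, 0, -95]
    - [0, 0, -105]
    - [0, 0, -115]
    - [0, 0, -123]
    - [0, 0, -130]
    - [0, 0, -134]
    - [0, 0, -134]
  turn: [0, 0, 0, 0, 0, 0, 0, 0, 0, 0, 0, 0]
  grip: 0
  grip_force: 30

```text
clock: 21.47
position: [0.4255, 0.0952, 0.061]
ee_rot: [0.696, 0.718, 0.001, 0.0]
ft_force: [0.5, -0.3, -0.4]
grip_width: -0.001
```

Emit:
jog_arm:
  translation:
    - [0, 0, -2]
    - [0, 0, -4]
    - [0, 0, -5]
    - [0, 0, -6]
    - [0, 0, -7]
    - [0, 0, -7]
  turn: [0, 0, 0, 0, 0, 0]

```text
clock: 21.97
position: [0.4257, 0.0952, 0.0549]
ee_rot: [0.696, 0.718, 0.001, 0.0]
ft_force: [-5.7, -1.9, 16.0]
grip_width: 0.001
```

Emit:
jog_arm:
  translation:
    - [0, 0, -1]
    - [0, 0, -1.5]
    - [0, 0, -1.5]
    - [0, 0, 10]
    - [0, 0, 40]
    - [0, 0, 80]
    - [0, 0, 120]
    - [0, -35, 140]
    - [0, -75, 150]
    - [0, -115, 150]
    - [0, -155, 150]
    - [0, -160, 150]
  turn: [0, 0, 0, 0, 0, 0, 0, 0, 0, 0, 0, 0]

```text
clock: 22.97
position: [0.425, -0.0718, 0.205]
ee_rot: [0.699, 0.715, 0.001, 0.001]
ft_force: [-0.8, -0.8, 0.2]
grip_width: 0.003
```

Emit:
jog_arm:
  translation:
    - [-10, -35, 10]
    - [-20, -75, 20]
    - [-30, -115, 20]
    - [-40, -155, 20]
    - [-50, -195, 20]
    - [-50, -230, 20]
    - [-50, -250, 20]
    - [-50, -250, 20]
  turn: [0, 0, 0, 0, 0, 0, 0, 0]

```text
clock: 23.63
position: [0.3734, -0.3262, 0.2244]
ee_rot: [0.701, 0.713, 0.0, 0.001]
ft_force: [-0.9, 1.3, -0.1]
grip_width: 0.0
```

```bash
python3 - <<'E'
from h import *
a=manip.camera("scene");b=manip.camera("top");o=manip.get_obs();print(o["position"],o["clock"],o["ft_force"])
for n in ("lid_edge","date_stamp_center","refractometer_center"):
    R=[]
    for c in (a,b):
        q=manip.pinpoint(c,n)
        print(n,[(x["at"],round(x["confidence"],2)) for x in q[:1]])
        if q:R.append(ray(c,q[0]["at"]))
    if len(R)>1:print(tri(R))
cs=np.hstack([cv2.resize(b["frame"][190:270,255:415],(400,200),interpolation=cv2.INTER_CUBIC),cv2.resize(a["frame"][190:265,290:440],(400,200),interpolation=cv2.INTER_CUBIC)])
cs=np.vstack([cv2.resize(b["frame"][190:270,255:405],(640,341),interpolation=cv2.INTER_CUBIC)[:250],cv2.resize(a["frame"][190:270,285:405],(640,427),interpolation=cv2.INTER_CUBIC)[:340]])
cv2.imwrite("pics/c11.png",cs[:,:,::-1])
E
```

```text
[ 0.37489392 -0.32186596  0.2245756 ] 23.7333 [ 0.385978    0.54688609 -0.39657634]
lid_edge [([350.7, 234.5], 0.8)]
lid_edge [([301.2, 253.4], 0.97)]
(array([0.39572437, 0.09329553, 0.04570398]), [0.00043203894265547753, 0.0004320389426555526])
date_stamp_center [([380.1, 207.2], 0.6)]
date_stamp_center [([376.6, 245.9], 0.69)]
(array([ 0.4144002 , -0.10722805,  0.03129165]), [0.0038703714437111677, 0.003870371443711314])
refractometer_center [([266.1, 277.4], 0.66)]
refractometer_center []
```

The picture limit is reached, so I check the lid numerically: its outline against the projection of a shut lid and of a lid 0.1 rad open.

```bash
python3 - <<'E'
from h import *
a=manip.camera("scene");b=manip.camera("top")
for c in (a,b):
    q=manip.outline_of(c,"case_lid");print([(x["extent"],round(x["confidence"],2)) for x in q[:1]])
    for th in (0,.05,.1,.2):
        P=[]
        for r,t in ((0,0),(0,8),(.122,0),(.122,8)):
            for y in (-.094,.094):
                x=.061-r*np.cos(th)+t/1e3*np.sin(th); z=.047+r*np.sin(th)+t/1e3*np.cos(th)
                P.append(proj(c,[.4458+x-.027*y,.0905+y+.027*x,z]))
        P=np.array(P);print(th,np.round(np.r_[P.min(0),P.max(0)],1), "right-front top",np.round(P[6],1))
E
```

```text
[([300.5, 209.2, 366.1, 251.9], 0.79)]
0 [296.8 205.9 371.1 251.5] right-front top [371.1 216.9]
0.05 [296.7 205.9 371.  249.5] right-front top [371.  214.9]
0.1 [296.6 205.8 370.9 247.4] right-front top [370.8 213. ]
0.2 [296.3 205.8 370.5 243.1] right-front top [370.2 209. ]
[([267.7, 211.8, 340.7, 261.3], 0.65)]
0 [266.5 210.4 338.8 258.4] right-front top [338.8 256.9]
0.05 [266.2 210.2 338.8 258.3] right-front top [338.8 256.6]
0.1 [265.8 210.1 338.8 258. ] right-front top [338.8 256.1]
0.2 [265.  209.8 338.9 257.1] right-front top [338.9 254.9]
```

The outline's bottom row is 251.9, and a shut lid would project to 251.5. Handing in.

```bash
python3 -c "
from workcell import manip
print(manip.hand_in())"
```

```text
the job is handed in; nothing more can be done
None
```

I took the date stamp out of the case and stood it upright on the table. Then I seated the refractometer in the cradle, let go, shut the lid and handed the job in at about 24 s. The hand-in gave no verdict.

**Last checks**
- **Refractometer:** before the lid closed it triangulated at (0.434, 0.091, 0.0285). The cradle centre I measured was about (0.434, 0.0905, 0.029). One top-view crop suggested it was about 4 mm off along the case, inside the 10 mm allowed.
- **Lid:** it stopped at z = 0.055 under 16 N, which is the height of a shut lid. In the scene view the outline's lower edge is at row 251.9, against 251.5 predicted for shut and 249.5 for 0.05 rad open.
- **Stamp:** it last triangulated at z = 0.031, at the low edge of the 0.030–0.039 allowed. The two views disagreed by about 4 mm on that point, so it is a rough value. It looked upright in the earlier pictures.
- **Robot:** the arm ended clear of everything, and I saw no sign of the other items being touched.

**Disagreements**
- The lid-edge point came out about 11 mm off in x and 9 mm low, so I relied on the press height and outline instead.
- Early on, the scene and top views differed by 8–15 mm on the case's y position; I settled on a value closer to the top view.
- My final picture was not shown because the 12-picture limit had been reached, so the last lid check is by numbers only.

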